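# Clamp an objective can in the ratchet quick clamp

### The job

Set the white objective can firmly in the bench clamp so that its stuck lid can be unscrewed: hold the black release button down and push the sliding jaw back to its end stop, push the can along the table in between the two V pads, then push the jaw up firmly so that the ratchet keeps the can gripped by its body. Only press and push with the fingers: never lift or tip the can, and leave the other things where they are.

Things in the scene. Friction and masses are not known exactly. Their poses are not given: they have to be found in the camera images.
- clamp: Grey ratchet quick clamp lying on its side, screwed to the table; books 0.13 m high stand close behind. Origin: on the table under the middle of its steel bar. y: along the bar to the fixed jaw; -x: the way both jaws reach, to the robot. In mm: foot x -16..20, y -104..102; bar 8 wide, z 28..44; fixed jaw y 57..86, both jaws x -60..-10, z 4..30; tail bracket (end stop) y -88..-73, z up to 48.
- jaw (a joint): Sliding jaw, in m: 0 almost shut, grows towards clamp -y, 0.056 at the end stop. At 0 its V tips stand at y 47 mm, 10 mm from the fixed tips; its carriage spans y -17..30, x -15..15, z 14..56. Ratchet, 6 mm pitch: clicks along at 3 N when pushed towards the can, cannot go back unless the button is down. It meets the can at 0.021 and must pass the tooth at 0.018; at 0.015 its pad is fully in.
- release (a joint): How far the release button is pressed, in m: 0 up, 0.006 fully down. It springs up by itself (1.2 N at first, 3 N fully down), but may stand up to 2.3 mm low while the pawl rides on a tooth. The ratchet is free beyond 0.003. Keep it down all the while the jaw is pushed back (1 to 2 N).
- jaw_pad (a joint): Give of the sprung V pad on the sliding jaw, in m: 0 out, 0.006 pressed right in; 1.2 N to start it, 8.4 N fully in. When the jaw is let go it falls back to the last tooth passed, so push until the pad is about fully in: some 10 to 15 N on the jaw in all.
- button (a point): Centre of the top face of the black ribbed release button on the sliding jaw's carriage, as it stands unpressed (66 mm up; moves with the jaw). The face is 31 mm along the bar, 23 mm across.
- thumb_stop (a point): Point on the outer face (clamp -y side) of the upright thumb stop on the carriage, 66 mm up; moves with the jaw. The stop is 7.5 mm thick, 30 mm wide across the bar, its top is 75 mm up; its inner face is 19 mm from the button's centre. Push against the inner face to move the jaw back, against the outer one to close it.
- v_line (a point): Point on the table midway between the two V pads when they hold the can: clamp x -40, y 41.5 mm. The V tips stand 7 mm proud, pads z 5..29 mm, under the can's lid. With the jaw at its end stop the opening runs from clamp y -9 to 57 mm.
- can: White round objective can with a black screw lid, standing on the table in front of the clamp; 39 mm across (lid 42), 48 mm high, lid from 34 mm up, 50 g. Origin: centre of its underside. Loose: it may tip if it is pushed hard or high.
- dust_cap: Bystander: black round eyepiece dust cap, 35 mm across, 14 mm high. Origin: centre of its underside.
- dish: Bystander: small clear petri dish, 42 mm across, 12 mm high. Origin: centre of its underside.
- magnifier: Bystander: folding loupe lying flat, 26x34x13 mm. Origin: centre of its underside.
- tape_roll: Bystander: roll of yellow tape, 68 mm across, 48 mm high. Origin: centre of its underside.
- ball_pen: Bystander: ball pen lying flat, 126 mm long. Origin: centre of its underside.
- bottle_a: Bystander: small dropper bottle, 33 mm wide, 88 mm high. Origin: centre of its underside.
- bottle_b: Bystander: small dropper bottle, 33 mm wide, 98 mm high. Origin: centre of its underside.
Mind the look-alikes: they are no part of the job. What is meant by the can is not purple, and is the smaller of those in its own colour.

How it is judged:
By the outcome, as a careful person would: the job done as asked, in the order asked, and still so for the second after the job is handed in, with the robot touching nothing.
It also fails if it takes over 67 s, if anything falls off the work surface, if the arm or the gripper's body presses on something with over 40 N, if the wrist force passes 120 N, or if a joint passes its speed limit or range.

### The arm

A 6-joint arm with a two-finger parallel gripper is mounted at the origin on a cart in front of the work surface, level with it; the furniture and walls round the work are solid. World frame = base frame: x ahead of the robot, y to its left, z up, the work surface at z = 0. Lengths are in m, angles in rad, forces in N, time in s.
With the tool pointing down it reaches from about 0.3 to 1 m from the base axis. Payload 5.1 kg.
Tool frame: the origin (TCP) lies at the very end of the fingers, on their centre line; the grasp point (between the pads) lies 19 mm behind it; z points along the fingers, x is the direction in which the jaws open and shut, and the axes are right-handed (so a half turn about z gives the same grasp; the last joint's range is limited). The gripper opens to 95 mm and grips with 3 to 60 N. Pads are 20 mm wide; open, the fingers measure 119 mm over their backs; the gripper's body (75 mm by 180 mm) begins 59 mm behind the grasp point.
Start: joints at [-1.424, 0.124, 1.65, -0, 1.367, -0.083], TCP at [0.148, -0.633, 0.215] pointing down, gripper open.
Joint ranges: [-2.61, 2.61], [-1.02, 2.33], [0.03, 2.71], [-1.35, 4.49], [0.32, 2.68], [-2.91, 2.91]. Speed limits (rad/s): [2.57, 2.57, 3.14, 3.14, 3.14, 3.14].

### API

Orientations are given as a unit quaternion [x, y, z, w].
In Python, from station import arm gives the robot as it stands.
- The arm moves only by the tool drive_tool, never from a script. Its argument "steps" is a list of rows, each a list of 7 numbers: the opening in per cent of the stroke, from 0 (shut) to 100 (fully open), then the shift along the tool's x, y, z in m, then the turn, a rotation vector about the tool's x, y, z in rad. In form: [[claw, x, y, z, rx, ry, rz], ...]. A call has 1 to 10 rows; each row is the pose to reach, as a shift and turn from the pose commanded when the call began, along the tool's axes at that moment; what a row does not reach only later rows make up. A row lasts 1/8 s, in which the tool goes at most 62.5 mm and 10.7 degrees, less where a joint would pass 70% of its speed; a pose out of reach is approached as far as the arm can. A call with a gripper value outside its range is refused whole. The fingers move at their own pace and stop on an object; the grip force is fixed at half the most. Time passes only in rows, so rows that repeat a pose let the fingers close. It gives the time, the measured TCP pose, the force and the opening at its end, in the units of the state.
- arm.read_state(): the state, without advancing time (a new reading comes with each control period).
- arm.grab_frame(name): name is "side" or "top" or "wrist"; returns a dict with "img" (384x512x3 uint8, blue, green, red), "vertical_fov" (degrees; the focal length in pixels is half the picture's height over the tangent of half this angle, whatever the lens; pixels are square), "cx", "cy" (the principal point, pixels), "pose" (4x4, takes a point from camera to world coordinates). Camera axes: x right, y up, looking along -z (the intrinsics and any distortion apply to the point x, -y, -z); pixel columns grow to the right and rows downward; lengths in m; the calibration is good to about 2 mm. A picture is of the moment at which its call begins. There is no depth.
- arm.finish_job(): hands the job in, once; it reports no verdict.
Trained networks look in the newest picture that a camera, given by its name, has taken for a name from the list of things; names that differ only in an ending like _2 or _b are one class to them, and where a whole thing is asked for, a point or a joint stands for the part that bears it (a point fixed in the world has none). Each returns a list of dicts, best first, with "confidence" (0 to 1); they miss things now and then, are a little off and sometimes report something else, mostly with a low value. They report only what shows in the picture. A call takes as long as a camera call. They do not tell look-alikes from the thing itself.
- arm.recognise(camera, thing): "position" ([row, column] in pixels, amid what is visible of it).
The state is a dict: "clock": time; "qpos": joint angles; "dq": joint speeds; "tau": joint torques, N m; "tool_pos": TCP position; "eef_rot": TCP orientation; "contact_force": force on the tool from outside, world axes, zero at the start; "wrist_torque": the same for the moment, N m; "width": finger opening in m.
Only numpy, scipy, OpenCV 4.12 (cv2) and the standard library are available. Lean on these libraries where they do the work, as an engineer would, in place of code of your own. Each camera call takes 0.05 s, during which the arm holds its last target. There are 200 camera calls.

## Working session

There is one attempt and no reset: what is moved stays moved. The work goes in short steps, Python scripts to look and compute and a tool call to move; the robot and the scene stay as the last step left them, time stands still between calls to the robot, and variables do not carry over. Pictures are saved under pics/ and viewed, about 8 in all and at most 12, crops included, and the job is handed in when it is done.

Besides the shell and the picture viewer there is one more tool, called after "Request:" by a JSON object that holds its "name" and its "arguments". drive_tool: Moves the arm, as the interface text tells. Its arguments: {"type":"object","properties":{"steps":{"type":"array"}},"required":["steps"]}

```bash
mkdir -p pics
cat > h.py <<'E'
import numpy as np, cv2
from station import arm
def ray(f,p):
    F=f["img"].shape[0]/2/np.tan(np.radians(f["vertical_fov"])/2)
    d=np.array([(p[1]-f["cx"])/F,-(p[0]-f["cy"])/F,-1.]);T=np.array(f["pose"])
    return T[:3,3],T[:3,:3]@d
def onz(f,p,z):
    o,d=ray(f,p);return o+d*(z-o[2])/d[2]
def px(f,P):
    F=f["img"].shape[0]/2/np.tan(np.radians(f["vertical_fov"])/2);T=np.array(f["pose"])
    c=T[:3,:3].T@(np.array(P)-T[:3,3]);return np.array([f["cy"]-F*c[1]/c[2]*-1*-1 if 0 else f["cy"]+F*c[1]/c[2], f["cx"]-F*c[0]/c[2]])
E
python3 - <<'E'
from h import *
s=arm.read_state();print({k:np.round(v,3) for k,v in s.items()})
Z=dict(clamp=.03,button=.066,thumb_stop=.066,can=.024,dust_cap=.014,dish=.01,magnifier=.013,tape_roll=.024,ball_pen=.005,bottle_a=.05)
fs={}
for c in("top","side"):
    f=arm.grab_frame(c);fs[c]=f;cv2.imwrite(f"pics/{c}0.png",f["img"]);print(c,{k:v for k,v in f.items() if k not in("img",)})
    for t,z in Z.items():
        for r in arm.recognise(c,t)[:4]:print(c,t,np.round(r["position"]),round(r["confidence"],2),np.round(onz(f,r["position"],z),3))
cv2.imwrite("pics/both.png",cv2.resize(np.vstack([fs["top"]["img"],fs["side"]["img"]]),(0,0),fx=.78,fy=.78))
E
```

```text
{'clock': np.float64(0.0), 'qpos': array([-1.424,  0.125,  1.652, -0.   ,  1.367, -0.083]), 'dq': array([ 0.   ,  0.001, -0.002, -0.   , -0.001, -0.001]), 'tau': array([ 3.0000e-03, -4.1761e+01, -3.5993e+01,  7.7000e-02,  4.9000e-02,
       -0.0000e+00]), 'tool_pos': array([ 0.148, -0.632,  0.213]), 'eef_rot': array([ 0.784, -0.621, -0.001, -0.001]), 'contact_force': array([-0.2  ,  0.23 ,  0.267]), 'wrist_torque': array([-0.002,  0.018,  0.025]), 'width': np.float64(0.095)}
top {'vertical_fov': 49.005151328251564, 'cx': 244.7096311406137, 'cy': 187.81258806217764, 'pose': array([[ 0.01920632,  0.99819895, -0.05683292,  0.51410879],
       [-0.99970413,  0.01832456, -0.01599565,  0.08862732],
       [-0.01492541,  0.05712332,  0.99825556,  0.97906026],
       [ 0.        ,  0.        ,  0.        ,  1.        ]])}
top clamp [187. 214.] 0.74 [0.568 0.174 0.03 ]
top clamp [188. 216.] 0.72 [0.566 0.168 0.03 ]
top button [183. 218.] 0.92 [0.576 0.161 0.066]
top thumb_stop [186. 215.] 0.69 [0.568 0.168 0.066]
top thumb_stop [222. 169.] 0.57 [0.49  0.266 0.066]
top can [234. 257.] 0.82 [0.
[... 808 characters left out ...]
tton [194. 247.] 0.69 [0.547 0.113 0.066]
side button [193. 205.] 0.4 [0.463 0.169 0.066]
side thumb_stop [194. 246.] 0.69 [0.545 0.116 0.066]
side can [220. 221.] 0.92 [0.472 0.102 0.024]
side can [206. 171.] 0.89 [0.386 0.223 0.024]
side dish [194. 203.] 0.63 [0.485 0.261 0.01 ]
side dish [197. 245.] 0.22 [0.576 0.186 0.01 ]
side magnifier [222. 324.] 0.65 [ 0.686 -0.014  0.013]
side tape_roll [203. 334.] 0.59 [0.746 0.027 0.024]
side tape_roll [193. 205.] 0.36 [0.483 0.239 0.024]
side tape_roll [185. 248.] 0.3 [0.602 0.219 0.024]
side ball_pen [224. 324.] 0.65 [ 0.688 -0.011  0.005]
side bottle_a [208. 357.] 0.58 [ 0.75  -0.049  0.05 ]
side bottle_a [215. 376.] 0.51 [ 0.769 -0.091  0.05 ]
```

View pics/both.png

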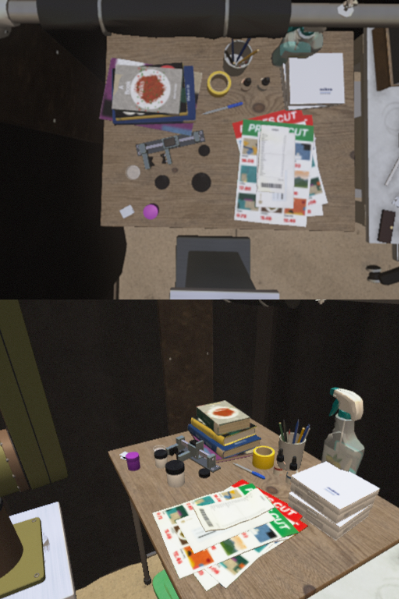

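Run:
```python
import cv2,numpy as np
a=cv2.imread("pics/top0.png")[150:290,140:290];b=cv2.imread("pics/side0.png")[165:255,145:295]
f=lambda i:cv2.resize(i,(0,0),fx=5,fy=5,interpolation=cv2.INTER_CUBIC)
cv2.imwrite("pics/a.png",cv2.resize(a,(0,0),fx=4.2,fy=4.2,interpolation=2));cv2.imwrite("pics/b.png",f(b))
```

```text
(no output)
```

View pics/a.png

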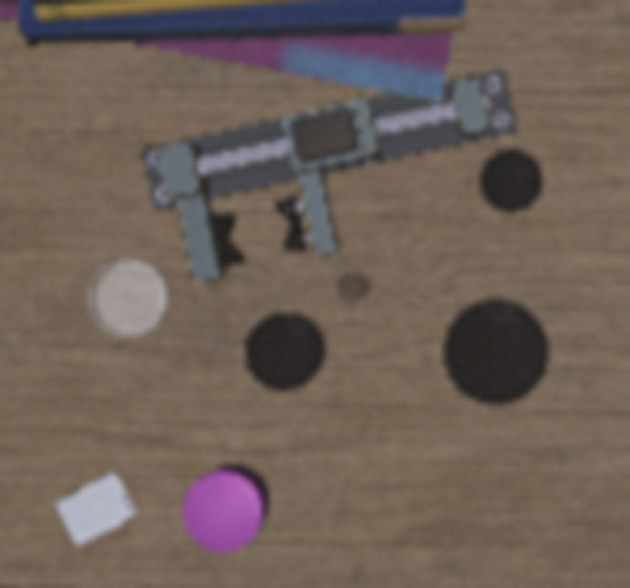

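View pics/b.png

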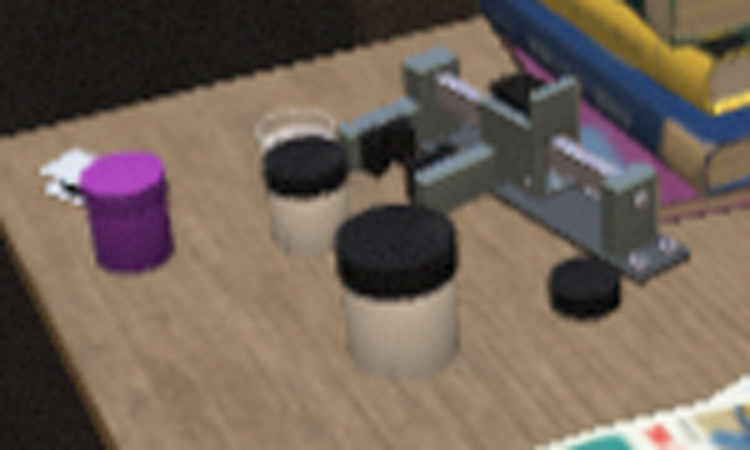

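```bash
cat >> h.py <<'E'
def c2w(P,q):
    th,x,y=q;c,s=np.cos(th),np.sin(th);P=np.atleast_2d(P)
    return np.c_[x+c*P[:,0]-s*P[:,1],y+s*P[:,0]+c*P[:,1],P[:,2]]
def w2c(P,q):
    th,x,y=q;c,s=np.cos(th),np.sin(th);d=np.array(P)[:2]-[x,y]
    return np.array([c*d[0]+s*d[1],-s*d[0]+c*d[1]])
E
python3 - <<'E'
from h import *
from scipy.optimize import least_squares
f=dict(arm.grab_frame("top"))
cr=lambda u,v:np.array([150+v/4.2,140+u/4.2])
feat=[((142,150),(20,102,3)),((160,210),(-16,102,3)),((505,72),(20,-104,3)),((517,130),(-16,-104,3)),((192,280),(-60,86,30)),((218,277),(-60,57+7,30))]
def res(q):return np.concatenate([px(f,c2w(np.array(P)/1e3,q)[0])-cr(*u) for u,P in feat])
r=least_squares(res,[0,.57,.17],loss="soft_l1");q=r.x;print(q,np.round(res(q),1).tolist())
for n,u,z in[("can",(285,350),.048),("big",(496,350),.06),("button",(327,134),.066),("stoptop",(368,130),.075),("jawtipR",(337,250),.03),("cap",(511,180),.014),("dish",(133,298),.012),("book",(443,95),.0)]:
    w=onz(f,cr(*u),z);print(n,np.round(w,4),"clamp mm",np.round(1e3*w2c(w,q),1))
E
```

```text
[0.22952466 0.57669522 0.16595517] [-0.6, -0.2, 0.2, -1.4, -0.6, -0.1, 0.7, 0.4, 0.8, -0.3, -0.5, 3.1]
can [0.4652 0.1828 0.048 ] clamp mm [-104.8   41.8]
big [0.468  0.0724 0.06  ] clamp mm [-127.1  -66.4]
button [0.5779 0.1619 0.066 ] clamp mm [ 0.2 -4.2]
stoptop [0.5797 0.1402 0.075 ] clamp mm [ -2.9 -25.8]
jawtipR [0.5182 0.158  0.03  ] clamp mm [-58.8   5.6]
cap [0.5582 0.065  0.014 ] clamp mm [-41.  -94.1]
dish [0.4899 0.2703 0.012 ] clamp mm [-60.8 121.4]
book [0.6054 0.1032 0.    ] clamp mm [ 13.7 -67.6]
```

Request:
{"name": "drive_tool", "arguments": {"steps": [[0,-0.045,-0.037,0,0,0,0],[0,-0.09,-0.074,0,0,0,0],[0,-0.135,-0.111,0,0,0,0],[0,-0.18,-0.148,0,0,0,0],[0,-0.225,-0.185,0,0,0,0],[0,-0.27,-0.222,0,0,0,0],[0,-0.315,-0.259,0,0,0,0],[0,-0.36,-0.296,0,0,0,0],[0,-0.4,-0.33,0,0,0,0],[0,-0.4,-0.33,0,0,0,0]]}}

```text
clock: 2.4
tool_pos: [0.3793, -0.1657, 0.2149]
eef_rot: [0.785, -0.619, 0.0, -0.0]
contact_force: [0.3, -0.9, 1.0]
width: 0.0021
```

Request:
{"name": "drive_tool", "arguments": {"steps": [[0,-0.045,-0.037,0,0,0,0],[0,-0.09,-0.074,0,0,0,0],[0,-0.135,-0.111,0,0,0,0],[0,-0.18,-0.148,0,0,0,0],[0,-0.225,-0.185,0,0,0,0],[0,-0.26,-0.21,0,0,0,0],[0,-0.26,-0.21,0,0,0,0],[0,-0.26,-0.21,0,0,0,0]]}}

```text
clock: 3.4
tool_pos: [0.5235, 0.1315, 0.2144]
eef_rot: [0.783, -0.622, -0.0, 0.0]
contact_force: [0.6, 0.2, 0.2]
width: 0.0005
```

```bash
cat > w.py <<'E'
from h import *
import sys
def shot(cam,name,k=1.5,crop=None):
    f=arm.grab_frame(cam);i=f["img"].copy()
    if crop:i=i[crop[0]:crop[1],crop[2]:crop[3]]
    cv2.imwrite(f"pics/{name}.png",cv2.resize(i,(0,0),fx=k,fy=k,interpolation=2));return f
E
python3 - <<'E'
from w import *
import pickle
f=shot("wrist","w1");pickle.dump(f,open("w1.pkl","wb"))
print(np.round(f["pose"],3),f["vertical_fov"],f["cx"],f["cy"])
for t,z in dict(button=.066,thumb_stop=.066,can=.048,clamp=.03).items():
    for r in arm.recognise("wrist",t)[:3]:print(t,np.round(r["position"]),round(r["confidence"],2),np.round(onz(f,r["position"],z),3))
E
```

```text
[[ 0.227  0.934  0.275  0.599]
 [-0.974  0.218  0.065  0.15 ]
 [ 0.001 -0.283  0.959  0.384]
 [ 0.     0.     0.     1.   ]] 59.40185016482266 253.456270208571 193.7121987953886
button [120. 226.] 0.55 [0.571 0.17  0.066]
thumb_stop [121. 229.] 0.69 [0.571 0.167 0.066]
can [236. 292.] 0.94 [0.466 0.075 0.048]
can [264. 154.] 0.83 [0.398 0.217 0.048]
can [210. 193.] 0.59 [0.471 0.186 0.048]
clamp [118. 217.] 0.81 [0.568 0.181 0.03 ]
```

View pics/w1.png

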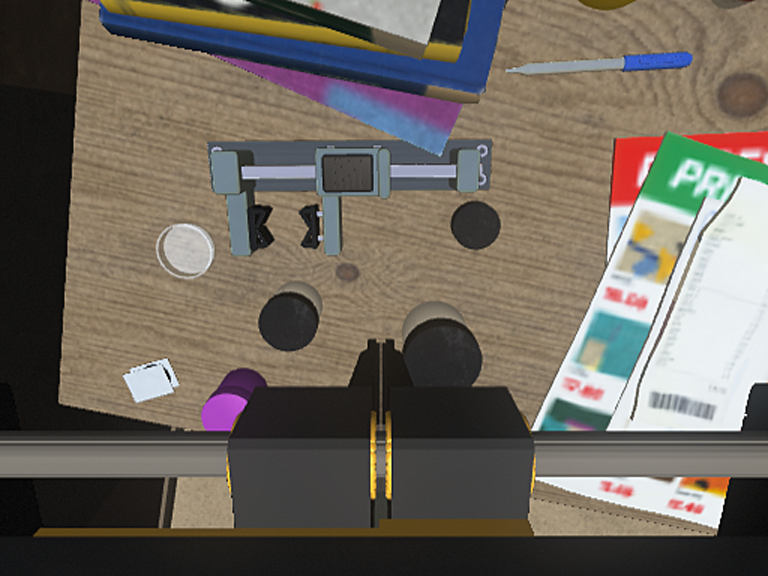

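Run:
```python
from h import *
import pickle
from scipy.optimize import least_squares
f=pickle.load(open("w1.pkl","rb"))
cr=lambda u,v:np.array([v/1.5,u/1.5])
feat=[((209,142),(20,102,3)),((493,140),(20,-104,3)),((492,189),(-16,-104,3)),((231,255),(-60,86,30)),((252,254),(-60,64,30))]
def res(q):return np.concatenate([px(f,c2w(np.array(P)/1e3,q)[0])-cr(*u) for u,P in feat])
q=least_squares(res,[.23,.57,.17],loss="soft_l1").x;print(q,np.round(res(q),1).tolist())
for n,u,z in[("can",(288,321),.048),("button",(348,173.5),.066),("stop in",(378,172),.075),("stop out",(389,172),.075),("jawtipR",(341,255),.03),("tipF",(250,212),.029),("tipF2",(270,212),.029),("tipS",(303,212),.029)]:
    w=onz(f,cr(*u),z);print(n,np.round(w,4),"clamp mm",np.round(1e3*w2c(w,q),1))
s=arm.read_state();print("tcp",1e3*w2c(s["tool_pos"],q),s["tool_pos"])
import scipy.spatial.transform as t
R=t.Rotation.from_quat(s["eef_rot"]).as_matrix();print(np.round(R,3))
```

```text
[0.22969053 0.5764119  0.16698375] [-1.9, -0.1, -0.6, 0.5, 0.4, -0.9, 0.4, -0.9, 1.0, 5.6]
can [0.466  0.1857 0.048 ] clamp mm [-103.3   43.3]
button [0.5764 0.1649 0.066 ] clamp mm [-0.5 -2.1]
stop in [0.5819 0.1472 0.075 ] clamp mm [  0.8 -20.5]
stop out [0.5834 0.1408 0.075 ] clamp mm [  0.8 -27.1]
jawtipR [0.5169 0.1595 0.03  ] clamp mm [-59.6   6.2]
tipF [0.5324 0.228  0.029 ] clamp mm [-29.   69.4]
tipF2 [0.5355 0.2143 0.029 ] clamp mm [-29.   55.4]
tipS [0.5408 0.1918 0.029 ] clamp mm [-29.   32.3]
tcp [-59.69404066 -22.36658304] [0.52337795 0.13161367 0.21480852]
[[ 0.226 -0.974  0.   ]
 [-0.974 -0.226 -0.   ]
 [ 0.    -0.    -1.   ]]
```

Request:
{"name": "drive_tool", "arguments": {"steps": [[0,-0.015,-0.04,0.03,0,0,0],[0,-0.015,-0.06,0.08,0,0,0],[0,-0.015,-0.06,0.13,0,0,0],[0,-0.015,-0.06,0.138,0,0,0],[0,-0.015,-0.06,0.138,0,0,0],[0,-0.015,-0.06,0.138,0,0,0]]}}

```text
clock: 4.4
tool_pos: [0.5804, 0.1612, 0.0798]
eef_rot: [0.783, -0.621, 0.002, -0.002]
contact_force: [0.1, 0.2, 0.1]
width: 0.0006
```

Run:
```python
from w import *
f=shot("side","s1",5,(165,245,180,300))
g=arm.grab_frame("wrist");i=g["img"]
cv2.imwrite("pics/s1w.png",np.vstack([cv2.imread("pics/s1.png"),cv2.resize(i[60:190,130:330],(600,390))[:200]*0])[:400])
cv2.imwrite("pics/s1.png",np.vstack([cv2.resize(f["img"][165:245,180:300],(450,300)),cv2.resize(i[80:280,100:400],(450,300))]))
```

```text
(no output)
```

View pics/s1.png

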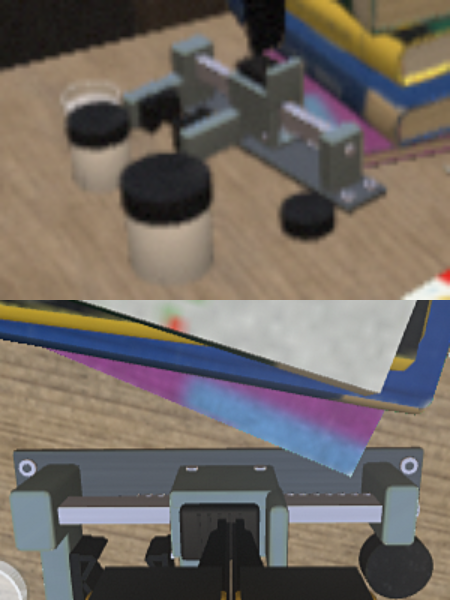

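Request:
{"name": "drive_tool", "arguments": {"steps": [[0,0,0.002,0.008,0,0,0],[0,0,0.002,0.014,0,0,0],[0,0,0.002,0.018,0,0,0],[0,0,0.002,0.02,0,0,0],[0,0,0.002,0.02,0,0,0]]}}

```text
clock: 5.12
tool_pos: [0.5772, 0.1608, 0.0599]
eef_rot: [0.784, -0.621, 0.0, -0.0]
contact_force: [-6.6, -1.5, 17.6]
width: 0.0005
```

Request:
{"name": "drive_tool", "arguments": {"steps": [[0,0,0.0015,-0.001,0,0,0],[0,0,0.0015,-0.001,0,0,0]]}}

```text
clock: 5.38
tool_pos: [0.5767, 0.1606, 0.0601]
eef_rot: [0.784, -0.621, 0.001, -0.001]
contact_force: [-1.0, -0.7, 10.1]
width: 0.0005
```

Request:
{"name": "drive_tool", "arguments": {"steps": [[0,0.004,0,0,0,0,0],[0,0.008,0,0,0,0,0],[0,0.012,0,0,0,0,0],[0,0.016,0,0,0,0,0],[0,0.02,0,0,0,0,0],[0,0.02,0,0,0,0,0]]}}

```text
clock: 6.12
tool_pos: [0.5815, 0.1408, 0.0601]
eef_rot: [0.783, -0.621, 0.001, -0.001]
contact_force: [-0.9, 0.0, 10.1]
width: 0.0006
```

Request:
{"name": "drive_tool", "arguments": {"steps": [[0,0.004,0,0,0,0,0],[0,0.008,0,0,0,0,0],[0,0.012,0,0,0,0,0],[0,0.016,0,0,0,0,0],[0,0.018,0,0,0,0,0],[0,0.018,0,0,0,0,0]]}}

```text
clock: 6.88
tool_pos: [0.5857, 0.1234, 0.0601]
eef_rot: [0.783, -0.621, 0.001, -0.001]
contact_force: [-0.4, -0.7, 8.7]
width: 0.0005
```

Request:
{"name": "drive_tool", "arguments": {"steps": [[0,0.002,0,0,0,0,0],[0,0.004,0,0,0,0,0],[0,0.004,0,0,0,0,0]]}}

```text
clock: 7.25
tool_pos: [0.5866, 0.1196, 0.0601]
eef_rot: [0.783, -0.621, 0.001, -0.001]
contact_force: [-0.2, -0.4, 9.7]
width: 0.0002
```

Request:
{"name": "drive_tool", "arguments": {"steps": [[0,0.002,0,0,0,0,0],[0,0.004,0,0,0,0,0],[0,0.004,0,0,0,0,0]]}}

```text
clock: 7.62
tool_pos: [0.5873, 0.1168, 0.0601]
eef_rot: [0.783, -0.622, 0.0, -0.002]
contact_force: [-1.8, 3.4, 8.8]
width: 0.0005
```

Request:
{"name": "drive_tool", "arguments": {"steps": [[0,0.001,0,0,0,0,0],[0,0.0015,0,0,0,0,0],[0,0.0015,0,0,0,0,0]]}}

```text
clock: 8.0
tool_pos: [0.5876, 0.1156, 0.0601]
eef_rot: [0.783, -0.622, 0.0, -0.002]
contact_force: [-1.5, 3.9, 9.7]
width: 0.0005
```

Run:
```python
from w import *
f=arm.grab_frame("side");h=arm.grab_frame("top")
cv2.imwrite("pics/s2.png",np.vstack([cv2.resize(f["img"][165:245,180:300],(450,300),interpolation=2),cv2.resize(h["img"][150:250,140:290],(450,300),interpolation=2)]))
```

```text
(no output)
```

View pics/s2.png

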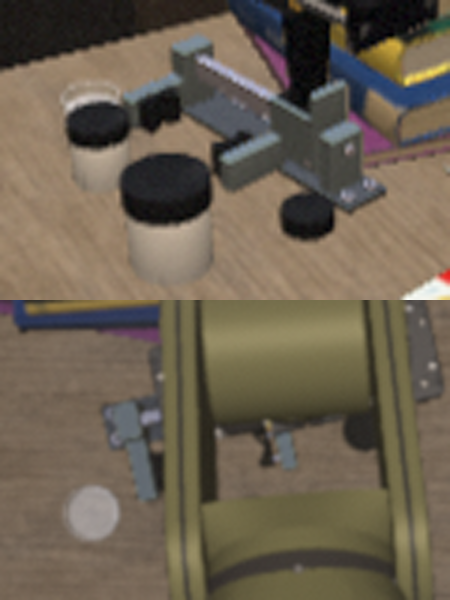

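Request:
{"name": "drive_tool", "arguments": {"steps": [[0,0.001,0,0,0,0,0],[0,0.002,0,0,0,0,0],[0,0.002,0,0,0,0,0]]}}

```text
clock: 8.48
tool_pos: [0.5881, 0.1136, 0.0601]
eef_rot: [0.783, -0.622, 0.0, -0.002]
contact_force: [-0.5, 4.7, 8.4]
width: 0.0003
```

Request:
{"name": "drive_tool", "arguments": {"steps": [[0,0.001,0,0,0,0,0],[0,0.002,0,0,0,0,0],[0,0.002,0,0,0,0,0]]}}

```text
clock: 8.85
tool_pos: [0.5886, 0.1117, 0.0601]
eef_rot: [0.783, -0.621, 0.001, -0.002]
contact_force: [-0.4, 3.6, 9.3]
width: 0.0002
```

Request:
{"name": "drive_tool", "arguments": {"steps": [[0,0.002,0,0,0,0,0],[0,0.003,0,0,0,0,0],[0,0.003,0,0,0,0,0]]}}

```text
clock: 9.22
tool_pos: [0.5887, 0.1109, 0.0601]
eef_rot: [0.783, -0.622, -0.001, -0.004]
contact_force: [-2.8, 10.6, 10.1]
width: 0.0005
```

Request:
{"name": "drive_tool", "arguments": {"steps": [[0,0.001,0,0,0,0,0],[0,0.002,0,0,0,0,0],[0,0.002,0,0,0,0,0]]}}

```text
clock: 9.6
tool_pos: [0.5888, 0.1108, 0.0601]
eef_rot: [0.783, -0.622, -0.002, -0.005]
contact_force: [-3.8, 16.9, 10.1]
width: 0.0004
```

Request:
{"name": "drive_tool", "arguments": {"steps": [[0,-0.002,0,0,0,0,0],[0,-0.003,0,-0.003,0,0,0],[0,-0.003,0,-0.01,0,0,0],[0,-0.003,0,-0.04,0,0,0],[0,-0.003,0.04,-0.09,0,0,0],[0,-0.003,0.1,-0.1,0,0,0],[0,-0.003,0.13,-0.1,0,0,0],[0,-0.003,0.13,-0.1,0,0,0]]}}

```text
clock: 10.6
tool_pos: [0.4593, 0.0781, 0.1574]
eef_rot: [0.783, -0.622, 0.0, 0.0]
contact_force: [0.8, -0.9, 0.4]
width: 0.0005
```

Run:
```python
from w import *
import pickle
f=shot("wrist","w2");pickle.dump(f,open("w2.pkl","wb"))
q=(.2297,.5765,.1665);s=arm.read_state();print(1e3*w2c(s["tool_pos"],q),s["tool_pos"],s["contact_force"])
for r in arm.recognise("wrist","can")[:4]:
    w=onz(f,r["position"],.048);print(np.round(r["position"]),r["confidence"],1e3*w2c(w,q))
```

```text
[-133.14044191  -59.48383139] [0.46040013 0.07826439 0.15761005] [-0.19780208  0.46950585  0.26317727]
[150. 137.] 0.68 [-100.55573299   38.06082157]
[225.  93.] 0.67 [-168.00776536   83.72491771]
[209.  30.] 0.54 [-152.69333109  136.76456105]
[99. 51.] 0.48 [-59.99530966 103.33742469]
```

View pics/w2.png

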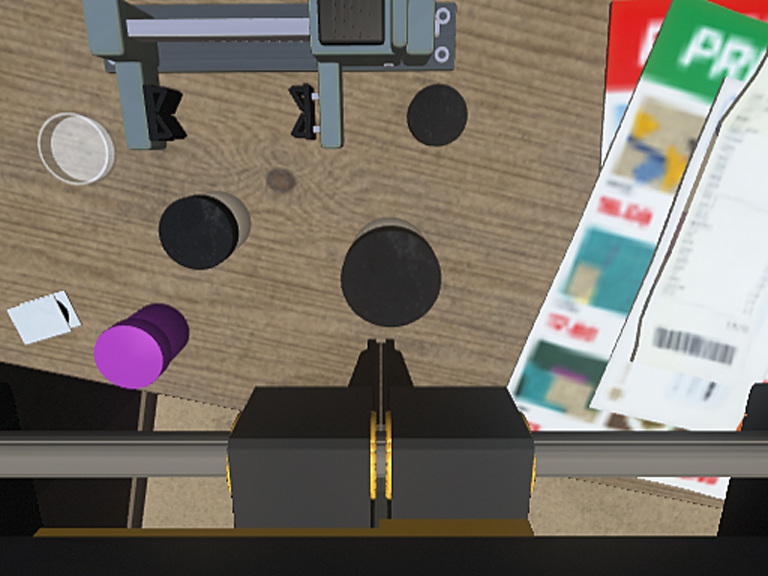

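Run:
```python
from h import *
import pickle
f=pickle.load(open("w2.pkl","rb"));q=(.2297,.5765,.1665)
for n,u,z in[("can",(199,232),.048),("can L",(160,232),.048),("Ftip",(185,128),.029),("Ftip up",(180,93),.029),("Stip",(291,134),.029),("Stip up",(291,93),.029),("Fjaw end",(142,148),.03),("purple",(129,355),.05),("big",(391,276),.06),("foot",(455,70),.003)]:
    w=onz(f,(u[1]/1.5,u[0]/1.5),z);print(n,np.round(1e3*w2c(w,q),1))
```

```text
can [-104.6   42.3]
can L [-104.6   64.1]
Ftip [-49.   51.1]
Ftip up [-30.6  51.9]
Stip [-52.2  -8.3]
Stip up [-30.6  -9.4]
Fjaw end [-59.8  76.3]
purple [-178.    90.7]
big [-126.8  -64.6]
foot [ -15.5 -103. ]
```

Request:
{"name": "drive_tool", "arguments": {"steps": [[17,-0.05,0.007,0,0.12,0,0],[17,-0.102,0.014,0,0.25,0,0],[17,-0.102,0.014,0.04,0.25,0,0],[17,-0.102,0.014,0.08,0.25,0,0],[17,-0.102,0.014,0.12,0.25,0,0],[17,-0.102,0.014,0.14,0.25,0,0],[17,-0.102,0.014,0.148,0.25,0,0],[17,-0.102,0.014,0.148,0.25,0,0]]}}

```text
clock: 11.7
tool_pos: [0.4242, 0.1748, 0.0095]
eef_rot: [0.777, -0.617, 0.077, -0.097]
contact_force: [-0.1, 0.2, 0.8]
width: 0.016
```

Run:
```python
from w import *
q=(.2297,.5765,.1665)
f=arm.grab_frame("side");h=arm.grab_frame("wrist")
s=arm.read_state();print(1e3*w2c(s["tool_pos"],q),s["tool_pos"],s["contact_force"],s["width"])
cv2.imwrite("pics/s3.png",np.vstack([cv2.resize(f["img"][165:245,160:280],(450,300),interpolation=2),cv2.resize(h["img"],(450,338),interpolation=2)]))
```

```text
[-145.55660238   42.75427827] [0.42503195 0.17499021 0.01078556] [ 0.32382307 -0.18209151  0.50647728] 0.016080907387898614
```

View pics/s3.png

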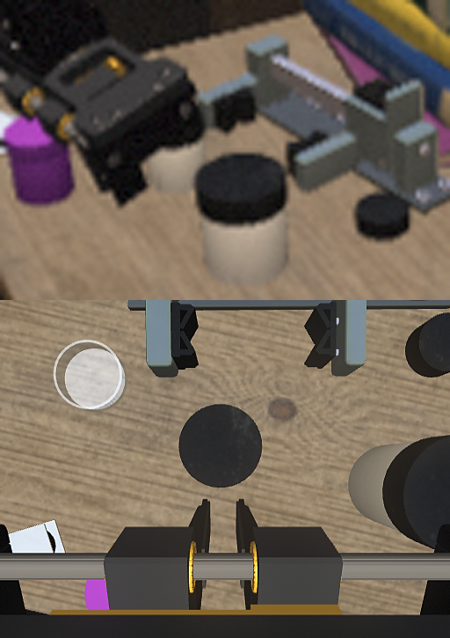

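Request:
{"name": "drive_tool", "arguments": {"steps": [[17,0,-0.0097,0.0025,0,0,0],[17,0,-0.0136,0.0035,0,0,0],[17,0.0005,-0.0174,0.0044,0,0,0],[17,0.001,-0.0218,0.0056,0,0,0],[17,0.002,-0.0267,0.0068,0,0,0],[17,0.0027,-0.0315,0.008,0,0,0],[17,0.0034,-0.0363,0.0093,0,0,0],[17,0.004,-0.0412,0.0105,0,0,0],[17,0.0045,-0.0436,0.0111,0,0,0],[17,0.0045,-0.0436,0.0111,0,0,0]]}}

```text
clock: 13.05
tool_pos: [0.4689, 0.1805, 0.0097]
eef_rot: [0.777, -0.617, 0.078, -0.098]
contact_force: [0.0, 0.1, -0.3]
width: 0.0161
```

Run:
```python
from w import *
import pickle
q=(.2297,.5765,.1665)
h=arm.grab_frame("wrist");pickle.dump(h,open("w4.pkl","wb"))
s=arm.read_state();print(1e3*w2c(s["tool_pos"],q),s["tool_pos"],s["contact_force"],s["width"])
cv2.imwrite("pics/s4.png",cv2.resize(h["img"],(0,0),fx=1.5,fy=1.5,interpolation=2))
```

```text
[-101.77323837   38.17670643] [0.46870758 0.1805017  0.00964656] [0.31755072 0.45261621 0.15264681] 0.016127382933662657
```

View pics/s4.png

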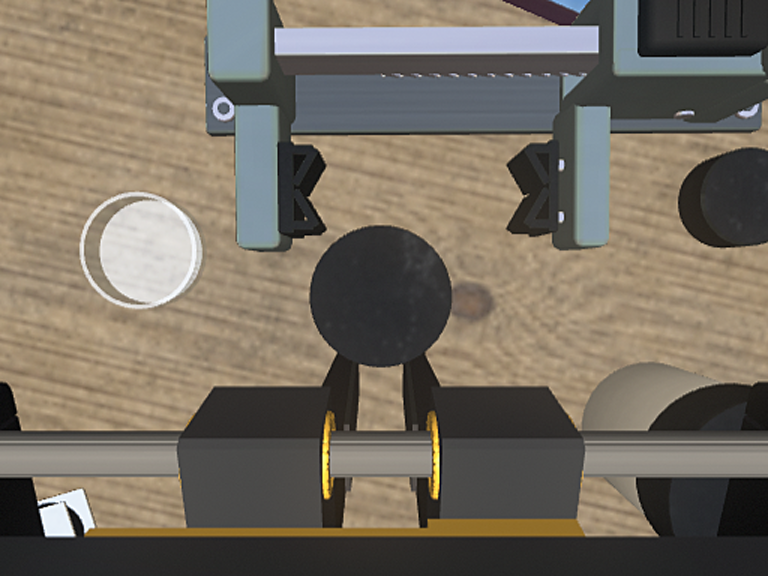

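Run:
```python
from h import *
import pickle
f=pickle.load(open("w4.pkl","rb"));q=(.2297,.5765,.1665)
for n,u,z in[("can",(381,296),.048),("can L",(310,296),.048),("canR",(452,296),.048),("canTop",(381,225),.048),("Ftop",(322,232),.029),("Fbot",(327,232),.005),("Fup",(326,165),.029),("S",(508,165),.029),("S2",(508,230),.029),("Fjaw end",(260,248),.03)]:
    w=onz(f,(u[1]/1.5,u[0]/1.5),z);print(n,np.round(1e3*w2c(w,q),1))
```

```text
can [-75.3  38.8]
can L [-75.3  59.3]
canR [-75.3  18.2]
canTop [-54.9  38.8]
Ftop [-55.4  57.9]
Fbot [-53.5  58.8]
Fup [-33.7  56.6]
S [-33.7  -2.4]
S2 [-54.7  -2.6]
Fjaw end [-60.6  77.9]
```

Request:
{"name": "drive_tool", "arguments": {"steps": [[17,0.001,-0.0039,0.001,0,0,0],[17,0.0025,-0.0087,0.0022,0,0,0],[17,0.004,-0.0136,0.0035,0,0,0],[17,0.0055,-0.0184,0.0047,0,0,0],[17,0.0055,-0.0233,0.0059,0,0,0],[17,0.0055,-0.0281,0.0072,0,0,0],[17,0.0055,-0.032,0.0082,0,0,0],[17,0.0055,-0.0339,0.0086,0,0,0],[17,0.0055,-0.0339,0.0086,0,0,0]]}}

```text
clock: 14.22
tool_pos: [0.5041, 0.1832, 0.0098]
eef_rot: [0.777, -0.617, 0.078, -0.098]
contact_force: [-0.5, 0.5, 0.3]
width: 0.0165
```

Run:
```python
from w import *
import pickle
q=(.2297,.5765,.1665)
h=arm.grab_frame("wrist");pickle.dump(h,open("w5.pkl","wb"))
s=arm.read_state();print(1e3*w2c(s["tool_pos"],q),s["tool_pos"],s["contact_force"],s["width"])
cv2.imwrite("pics/s5.png",cv2.resize(h["img"],(0,0),fx=1.5,fy=1.5,interpolation=2))
```

```text
[-66.81867804  32.71072434] [0.50398858 0.18313793 0.00974613] [ 9.20845730e-01 -5.25841060e-02 -6.55695847e-04] 0.016223219530019855
```

View pics/s5.png

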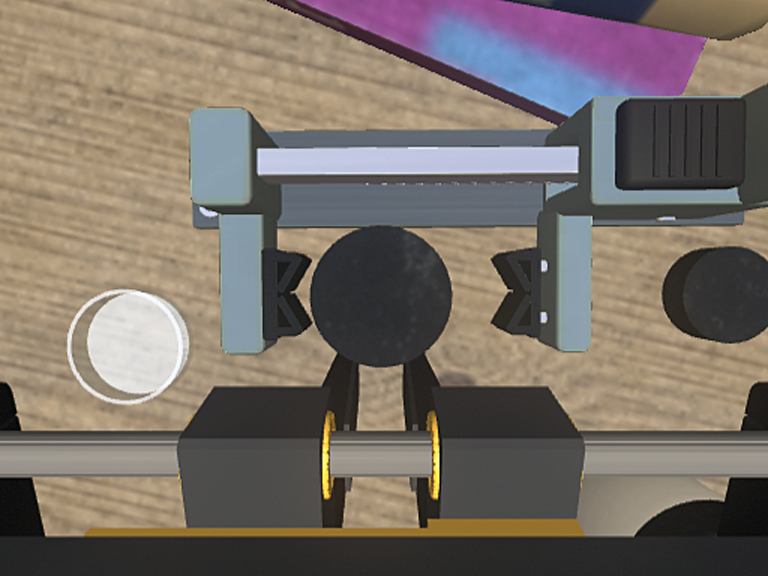

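Request:
{"name": "drive_tool", "arguments": {"steps": [[17,0,0.005,-0.0013,0,0,0],[17,0,0.02,-0.005,0,0,0],[17,0,0.0436,-0.0111,0,0,0],[17,0,0.0336,-0.05,0,0,0],[0,0,0.0236,-0.089,0,0,0],[0,0,0.0139,-0.1274,-0.12,0,0],[0,0,0.0139,-0.1274,-0.25,0,0],[0,0,0.0139,-0.1274,-0.25,0,0],[0,0,0.0139,-0.1274,-0.25,0,0]]}}

```text
clock: 15.4
tool_pos: [0.4586, 0.1725, 0.1284]
eef_rot: [0.784, -0.621, -0.0, 0.001]
contact_force: [-1.1, -0.4, -1.0]
width: 0.0005
```

Run:
```python
from w import *
q=(.2297,.5765,.1665)
s=arm.read_state();print(1e3*w2c(s["tool_pos"],q),s["tool_pos"],s["contact_force"],s["width"])
from scipy.spatial.transform import Rotation as R
print(R.from_quat(s["eef_rot"]).as_matrix().round(3))
```

```text
[-113.46270766   32.72347467] [0.45856676 0.17253018 0.12835185] [-1.12286109 -0.37553482 -1.02143662] 0.0004866833010300642
[[ 0.228 -0.974 -0.001]
 [-0.974 -0.228 -0.   ]
 [ 0.     0.001 -1.   ]]
```

Request:
{"name": "drive_tool", "arguments": {"steps": [[0,0.035,-0.03,0,0,0,0],[0,0.07,-0.06,0,0,0,0],[0,0.105,-0.09,0,0,0,0],[0,0.126,-0.1135,0,0,0,0],[0,0.126,-0.1135,0.02,0,0,0],[0,0.126,-0.1135,0.045,0,0,0],[0,0.126,-0.1135,0.062,0,0,0],[0,0.126,-0.1135,0.064,0,0,0],[0,0.126,-0.1135,0.064,0,0,0]]}}

```text
clock: 16.52
tool_pos: [0.5992, 0.0764, 0.066]
eef_rot: [0.784, -0.621, 0.0, -0.0]
contact_force: [0.1, 0.2, 0.2]
width: 0.0006
```

Run:
```python
from w import *
q=(.2297,.5765,.1665)
f=arm.grab_frame("side");h=arm.grab_frame("wrist")
s=arm.read_state();print(1e3*w2c(s["tool_pos"],q),s["tool_pos"],s["contact_force"],s["width"])
cv2.imwrite("pics/s6.png",np.vstack([cv2.resize(f["img"][155:235,190:310],(450,300),interpolation=2),cv2.resize(h["img"],(400,300),interpolation=2)[:,:].copy() if 0 else cv2.resize(h["img"],(450,300),interpolation=2)]))
```

```text
[  2.37737946 -93.22149855] [0.60004011 0.07626828 0.06692095] [-0.21042339  0.65292704 -0.16284   ] 0.0009458997349432592
```

View pics/s6.png

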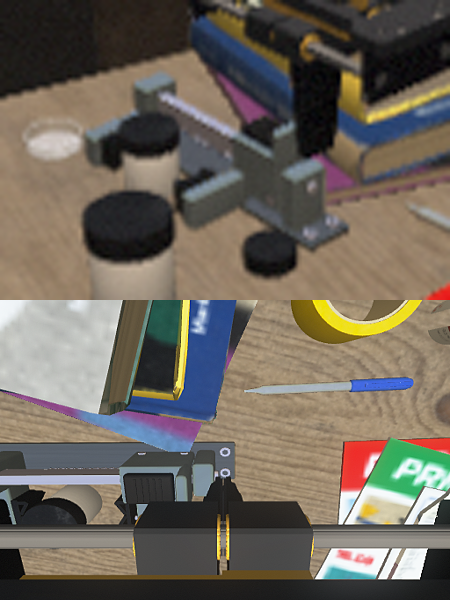

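Request:
{"name": "drive_tool", "arguments": {"steps": [[0,-0.005,0.002,0.002,0,0,0],[0,-0.01,0.002,0.002,0,0,0],[0,-0.014,0.002,0.002,0,0,0],[0,-0.018,0.002,0.002,0,0,0],[0,-0.022,0.002,0.002,0,0,0],[0,-0.026,0.002,0.002,0,0,0],[0,-0.026,0.002,0.002,0,0,0]]}}

```text
clock: 17.5
tool_pos: [0.5914, 0.1013, 0.0638]
eef_rot: [0.784, -0.621, -0.0, -0.0]
contact_force: [-0.8, -0.8, 0.6]
width: 0.0002
```

Request:
{"name": "drive_tool", "arguments": {"steps": [[0,-0.004,0,0,0,0,0],[0,-0.008,0,0,0,0,0],[0,-0.012,0,0,0,0,0],[0,-0.016,0,0,0,0,0],[0,-0.016,0,0,0,0,0]]}}

```text
clock: 18.12
tool_pos: [0.5877, 0.1173, 0.0637]
eef_rot: [0.784, -0.621, -0.0, -0.0]
contact_force: [0.0, -0.2, 1.4]
width: 0.0003
```

Request:
{"name": "drive_tool", "arguments": {"steps": [[0,-0.002,0,0,0,0,0],[0,-0.004,0,0,0,0,0]]}}

```text
clock: 18.38
tool_pos: [0.587, 0.1204, 0.0637]
eef_rot: [0.783, -0.621, -0.0, -0.0]
contact_force: [0.3, -0.1, 0.7]
width: 0.0005
```

Request:
{"name": "drive_tool", "arguments": {"steps": [[0,-0.001,0,0,0,0,0],[0,-0.003,0,0,0,0,0]]}}

```text
clock: 18.62
tool_pos: [0.5863, 0.1231, 0.0637]
eef_rot: [0.784, -0.621, 0.0, 0.0]
contact_force: [1.7, -3.5, 0.5]
width: 0.0004
```

Request:
{"name": "drive_tool", "arguments": {"steps": [[0,-0.001,0,0,0,0,0],[0,-0.002,0,0,0,0,0]]}}

```text
clock: 18.88
tool_pos: [0.5859, 0.1247, 0.0638]
eef_rot: [0.784, -0.621, 0.0, 0.0]
contact_force: [0.3, -6.1, -0.0]
width: 0.0004
```

Request:
{"name": "drive_tool", "arguments": {"steps": [[0,-0.001,0,0,0,0,0],[0,-0.002,0,0,0,0,0],[0,-0.002,0,0,0,0,0]]}}

```text
clock: 19.25
tool_pos: [0.5854, 0.1268, 0.0637]
eef_rot: [0.784, -0.621, 0.0, 0.0]
contact_force: [0.8, -5.8, 0.8]
width: 0.0008
```

Request:
{"name": "drive_tool", "arguments": {"steps": [[0,-0.001,0,0,0,0,0],[0,-0.002,0,0,0,0,0],[0,-0.002,0,0,0,0,0]]}}

```text
clock: 19.62
tool_pos: [0.5852, 0.128, 0.0638]
eef_rot: [0.784, -0.621, 0.001, 0.001]
contact_force: [1.2, -8.2, 0.5]
width: 0.0007
```

Request:
{"name": "drive_tool", "arguments": {"steps": [[0,-0.001,0,0,0,0,0],[0,-0.0015,0,0,0,0,0],[0,-0.0015,0,0,0,0,0]]}}

```text
clock: 20.0
tool_pos: [0.5849, 0.1289, 0.0638]
eef_rot: [0.784, -0.621, 0.001, 0.001]
contact_force: [1.6, -8.5, 0.4]
width: 0.0006
```

Request:
{"name": "drive_tool", "arguments": {"steps": [[0,-0.001,0,0,0,0,0],[0,-0.002,0,0,0,0,0],[0,-0.002,0,0,0,0,0]]}}

```text
clock: 20.38
tool_pos: [0.5847, 0.13, 0.0638]
eef_rot: [0.784, -0.621, 0.002, 0.002]
contact_force: [2.3, -10.4, 0.2]
width: 0.0004
```

Request:
{"name": "drive_tool", "arguments": {"steps": [[0,-0.001,0,0,0,0,0],[0,-0.002,0,0,0,0,0],[0,-0.002,0,0,0,0,0]]}}

```text
clock: 20.75
tool_pos: [0.5846, 0.1302, 0.0638]
eef_rot: [0.784, -0.621, 0.003, 0.003]
contact_force: [3.9, -16.8, -0.4]
width: 0.0002
```

Request:
{"name": "drive_tool", "arguments": {"steps": [[0,0.004,0,0,0,0,0],[0,0.012,0,0,0,0,0],[0,0.015,0,-0.01,0,0,0],[0,0.015,0,-0.05,0,0,0],[0,0.015,0.03,-0.09,0,0,0],[0,0.015,0.07,-0.11,0,0,0],[0,0.015,0.07,-0.11,0,0,0],[0,0.015,0.07,-0.11,0,0,0]]}}

```text
clock: 21.75
tool_pos: [0.5191, 0.1045, 0.174]
eef_rot: [0.784, -0.621, 0.0, -0.001]
contact_force: [0.4, -1.1, -0.3]
width: 0.0004
```

Run:
```python
from w import *
import pickle
q=(.2297,.5765,.1665)
f=arm.grab_frame("side");h=arm.grab_frame("wrist");pickle.dump(h,open("w7.pkl","wb"))
s=arm.read_state();print(1e3*w2c(s["tool_pos"],q),s["contact_force"])
cv2.imwrite("pics/s7.png",np.vstack([cv2.resize(f["img"][165:245,180:300],(400,267),interpolation=2),cv2.resize(h["img"][0:300,0:400],(440,330),interpolation=2)[:, :400]]))
```

```text
[-70.16161056 -47.46391661] [ 0.16913591 -0.13061528 -0.26414338]
```

View pics/s7.png

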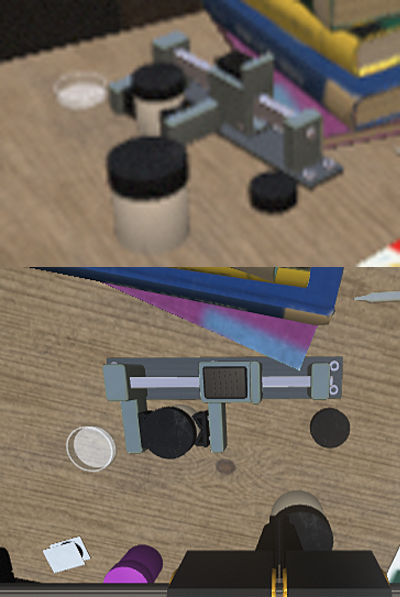

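Run:
```python
from h import *
import pickle
f=pickle.load(open("w7.pkl","rb"));q=(.2297,.5765,.1665)
for n,u,z in[("stop out",(262,114),.075),("button",(226,116),.063),("jawR",(227,185),.03),("can",(170,165),.048)]:
    w=onz(f,(u[1]/1.1,u[0]/1.1),z);print(n,np.round(1e3*w2c(w,q),1))
```

```text
stop out [  1.  -34.7]
button [-0.7 -7.8]
jawR [-59.3  -1.8]
can [-39.2  40.6]
```

Run:
```python
from h import *
import pickle
f=pickle.load(open("w2.pkl","rb"));q=(.2297,.5765,.1665)
for u,z in[((343,147),.03),((322,147),.03),((406,60),.048)]:
    w=onz(f,(u[1]/1.5,u[0]/1.5),z);print(np.round(1e3*w2c(w,q),1))
f=pickle.load(open("w7.pkl","rb"))
# pixel row/col detail: jaw arm edges across the arm near its end, brightness profile
for x in(-57,-54):
    for j in(f,):
        out=[]
        for y in np.arange(-8,26,1.):
            p=px(j,c2w(np.array([x,y,30])/1e3,q)[0]);out.append(int(j["img"][int(round(p[0])),int(round(p[1]))].mean()))
        print(x,out)
```

```text
[-59.2 -37.6]
[-59.2 -25.7]
[-16.5 -71.8]
-57 [118, 119, 124, 126, 115, 111, 118, 124, 119, 50, 135, 133, 135, 136, 135, 132, 133, 134, 134, 130, 125, 81, 121, 122, 128, 125, 122, 120, 128, 132, 118, 110, 119, 125]
-54 [127, 124, 123, 124, 132, 136, 136, 50, 51, 62, 133, 133, 133, 133, 133, 132, 132, 132, 133, 133, 130, 127, 124, 61, 29, 27, 61, 111, 113, 118, 123, 119, 105, 116]
```

```bash
python3 -c "
from station import arm
print(arm.finish_job())"
```

```text
the job is handed in; nothing more can be done
None
```

The white can is gripped by its body between the two V pads, and I handed the job in at about 22 s of the 67 s allowed.

**What I did:**
- I held the release button down with the closed fingers and pushed the jaw back to its end stop, where it stopped moving at 17 N.
- I pushed the smaller white can along the table with tilted fingertips, touching it low on the body. The other candidates were the purple can and the larger white one.
- I pushed the thumb stop until it no longer moved, again at about 17 N, then backed the arm clear.

**Last checks:**
- The can stands upright at clamp (-39, 41) mm, against a target of (-40, 41.5).
- The jaw is 38.6 mm from its end stop, so about 0.0174 m. That puts it at the 0.018 tooth, so the ratchet is holding it.
- Less precise readings of the jaw arm's edge, the button and the thumb stop put the jaw between about 0.017 and 0.020 m.
- The residual force on the arm was about 0.3 N, so it is touching nothing.
- In the last pictures the bystanders in view appear to be where they were. I did not look again at the bottles and the tape roll, but nothing passed near them.

I did not test the grip by pulling on the can, since that risked disturbing it.

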